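Hold the tool chest open with its press lever

TASK

Push the round brass tin off the chest's steel flap onto the wooden shelf, sliding it and leaving it standing there wholly clear of the flap; do not pick it up. Then press the red pad of the lever all the way down so that the heavy flap comes up, and finish while holding it down like that, so that I can reach into the chest. Raise the flap with the lever only and keep off it while it is up, and leave the rivet pot on the shelf and the mug, graver jar and screwdriver round the chest where they are.

Things in the scene. Friction and masses are not known exactly. Their poses are not given: they have to be found in the camera images.
- chest: Green steel bench chest, fixed, 180 mm along its x, y from -245 to +280 mm. Origin: on the bench, z up. Along its y: a fixed wooden shelf y -245 to -103 mm; the steel flap y -98 to +11 (x -85 to +85 mm, top at z = 90 when shut) with a 44 mm wide ear out to y = +47; the lever's grey bracket y 85 to 121, 105 mm high; then the lever's long arm and red pad.
- shelf_mid (a point): Middle of the top of the fixed flat wooden shelf: chest x = 0, y = -174, z = 89 mm. The shelf is 180 mm along chest x and 142 mm along chest y, and 1 mm lower than the shut flap next to it, beyond the flap's hinge.
- flap (a joint): Angle (rad) of the heavy flap: 12 mm steel, about 2.2 kg, hinged along the chest's x beside the shelf (chest y = -100, z = 84 mm). 0 = shut and level; it grows as the edge nearest the lever rises and reaches about 0.36 with the lever fully down. It falls shut when the lever is let go.
- flap_edge (a point): Middle of the top edge of the flap on the lever's side (111 mm from the hinge), at chest x = 0, y = +11, z = 90 mm when shut.
- lever (a joint): Angle (rad) of the press lever, pivoted along chest x at chest y = 103, z = 94 mm. 0 = at rest, long arm rising 20 degrees towards +y; 0.698 = fully down on its stop, long arm 20 degrees below level. A spring returns it. The short end lies 2 mm under the flap's ear. It takes 5 to 15 N on the pad to raise the flap.
- pad_top (a point): Middle of the upper face of the lever's red pad, 54 x 54 mm, 150 mm from the pivot. At rest at about chest x = 0, y = 239, z = 158 mm, tilted 20 degrees (rising away from the pivot); it swings down about 103 mm in an arc, through y = 253 half way, to about y = 249, z = 56 mm.
- tin: Round brass tin with a copper lid, 57 mm across, 44 mm high, about 0.25 kg, closed, standing on the flap. Origin: centre of its underside, z up.
- rivet_pot: Small amber glass pot with a black cap, 26 mm across, 34 mm high, standing on the shelf near its end, towards the chest's +x side. Origin: centre of its underside.
- mug: White mug, 76 mm across without its handle, 85 mm high, on the bench on the chest's +x side, level with the bracket. Origin: centre of its underside.
- graver_jar: Glass jar 68 mm across with gravers standing in it, up to 165 mm high, on the bench on the chest's +x side. Origin: centre of its underside.
- screwdriver: Screwdriver with a blue handle, 160 mm long, lying on the bench on the chest's -x side. Origin: on its underside.
Mind the look-alikes: they are no part of the job. There is more than one size of the tin; the one meant has the size given above.

How it is judged:
By the outcome, as a careful person would: the job done as asked, in the order asked, and still so for the second after the job is handed in, while the arm keeps its last pose, push and grip.
It also fails if it takes over 54 s, if anything falls off the work surface, if the arm or the gripper's body presses on something with over 40 N, if the wrist force passes 120 N, or if a joint passes its speed limit or range.

ROBOT

A 6-joint arm with a two-finger parallel gripper is mounted at the origin on the work surface. World frame = base frame: x ahead of the robot, y to its left, z up, the work surface at z = 0. Lengths are in m, angles in rad, forces in N, time in s.
With the tool pointing down it reaches from about 0.325 to 0.85 m from the base axis. Payload 15.5 kg.
Tool frame: the origin (TCP) lies at the very end of the fingers, on their centre line; the grasp point (between the pads) lies 19 mm behind it; z points along the fingers, y is the line along which they close (so a half turn about z gives the same grasp; the last joint's range is limited). The gripper opens to 91 mm and grips with 3 to 60 N. Pads are 32 mm wide; open, the fingers measure 118 mm over their backs; the gripper's body (76 mm by 178 mm) begins 60 mm behind the grasp point.
Start: joints at [1.22, 0.494, 1.345, -0, 1.302, -0.096], TCP at [0.158, 0.605, 0.214] pointing down, gripper open.
Joint ranges: [-2.91, 2.91], [-0.82, 2.16], [0.22, 2.67], [-1.22, 4.37], [0.12, 2.79], [-3.08, 3.08]. Speed limits (rad/s): [1.89, 1.89, 2.57, 3.01, 3.01, 3.01].

INTERFACE

Orientations are given as a 3x3 rotation matrix whose columns are the frame's x, y, z axes.
In Python, from workcell import sensors, vision, manip gives the robot as it stands.
- The arm moves only by the tool apply_moves, never from a script. Its argument "targets" is a list of rows, each a list of 7 numbers: the turn, a rotation vector about the tool's x, y, z as a fraction of full scale, then the shift along the tool's x, y, z as a fraction of full scale, then the closure, from -1 (fully open) to 1 (shut). In form: [[wx, wy, wz, tx, ty, tz, grip], ...]. A call has 1 to 8 rows; each row shifts and turns the commanded pose from where the row before left it, along the tool's axes as they then stand; what a row does not reach is not made up. Full scale, the value 1, is 0.12 m for a shift and pi/2 rad for a turn. A row lasts 1/8 s, in which the tool goes at most 62.5 mm and 10.7 degrees, less where a joint would pass 70% of its speed; a pose out of reach is approached as far as the arm can. A call with a number of a shift or a turn outside -1 to 1 is refused whole. A call with a gripper value outside its range is refused whole. The fingers move at their own pace and stop on an object; "grip_force" is the grip in N (left out, the last holds). Time passes only in rows, so rows that do not move let the fingers close. It gives the time, the measured TCP pose, the force, the opening and the grip force at its end, in the units of the state.
- sensors.state(): the state, without advancing time (a new reading comes with each control period).
- vision.snapshot(name): name is "scene" or "side" or "wrist"; returns a dict with "frame" (384x512x3 uint8, red, green, blue), "z_map" (384x512 float32, m along the optical axis (not along the pixel's ray), 0 where there is no reading), "fx", "fy", "cx", "cy" (pixels), "distortion" ([k1, k2, p1, p2, k3] as OpenCV has them; the pictures are not rectified), "R" (3x3) and "t" (3): a world point X has camera coordinates R X + t; the wrist camera has in their place "hand_eye" (4x4, takes a point from camera to tool coordinates, whose origin is the TCP and whose axes are the flange's). Camera axes: x right, y down, z forward; pixel columns grow to the right and rows downward; lengths in m; the calibration is good to about 2 mm. A picture is of the moment at which its call begins: read the wrist's pose just before it.
- manip.hand_in(): hands the job in; it is judged then, once.
The state is a dict: "time": time; "joint_pos": joint angles; "qvel": joint speeds; "joint_efforts": joint torques, N m; "ee_pos": TCP position; "tool_rot": TCP orientation; "wrist_force": force on the tool from outside, world axes, zero at the start; "torque": the same for the moment, N m; "gripper_width": finger opening in m; "grip_force": force on a finger pad.
Only numpy, scipy, OpenCV 4.12 (cv2) and the standard library are available. Lean on these libraries where they do the work, as an engineer would, in place of code of your own. Each camera call takes 0.05 s, during which the arm holds its last target. There are 200 camera calls.

## Working session

There is one attempt and no reset: what is moved stays moved. The work goes in short steps, Python scripts to look and compute and a tool call to move; the robot and the scene stay as the last step left them, time stands still between calls to the robot, and variables do not carry over. Pictures are saved under pics/ and viewed, at most 10 in all, crops included, and the job is handed in when it is done.

Besides the shell and the picture viewer there is one more tool, called after "Emit:" in YAML: its name, and indented under it one key for each argument. apply_moves: Moves the arm, as the interface text tells. Shift numbers are shares of 0.12 m and turn numbers shares of pi/2 rad, none past 1 either way. Its arguments: {"type":"object","properties":{"targets":{"type":"array"},"grip_force":{"type":"number"}},"required":["targets"]}

```bash
mkdir -p pics; cat > h.py <<'E'
import numpy as np,cv2
from workcell import sensors,vision,manip
def snap(n):
    s=sensors.state(); d=vision.snapshot(n)
    if n=='wrist':
        T=np.eye(4);T[:3,:3]=s['tool_rot'];T[:3,3]=s['ee_pos'];M=T@np.array(d['hand_eye'])
        d['Rc'],d['tc']=M[:3,:3],M[:3,3]
    else:
        R=np.array(d['R']);d['Rc']=R.T;d['tc']=-R.T@np.array(d['t'])
    return d
def cloud(d):
    v,u=np.mgrid[0:384,0:512].astype(np.float32)
    K=np.array([[d['fx'],0,d['cx']],[0,d['fy'],d['cy']],[0,0,1]])
    p=cv2.undistortPoints(np.stack([u.ravel(),v.ravel()],1)[:,None],K,np.array(d['distortion'],float))[:,0]
    z=d['z_map'].ravel()
    P=np.c_[p*z[:,None],z]@d['Rc'].T+d['tc']
    P[z==0]=np.nan
    return P.reshape(384,512,3)
def save(d,f,s=1.5): cv2.imwrite(f,cv2.resize(d['frame'][...,::-1],None,fx=s,fy=s))
E
python3 - <<'E'
from h import *
s=sensors.state();print(s['time'],s['ee_pos'],s['tool_rot'],s['wrist_force'],s['gripper_width'])
for n in['scene','side']:
    d=snap(n);save(d,f'pics/{n}0.png');np.savez(n+'0.npz',P=cloud(d),f=d['frame']);print(d['tc'],d['Rc'][:,2])
E
```

```text
0.0 [0.15802526 0.60431137 0.21333813] [[-9.67458059e-01  2.53031096e-01 -4.11015576e-04]
 [ 2.53031405e-01  9.67457413e-01 -1.12344076e-03]
 [ 1.13374620e-04 -1.19088166e-03 -9.99999284e-01]] [ 0.18534271 -0.34496385 -0.11622281] 0.09125936945900957
[1.09924306 0.12027904 0.58306639] [-0.7465563  -0.13568144 -0.65134033]
[ 0.53422069 -0.53988162  0.66398566] [ 0.04690291  0.7024008  -0.71023464]
```

View pics/scene0.png

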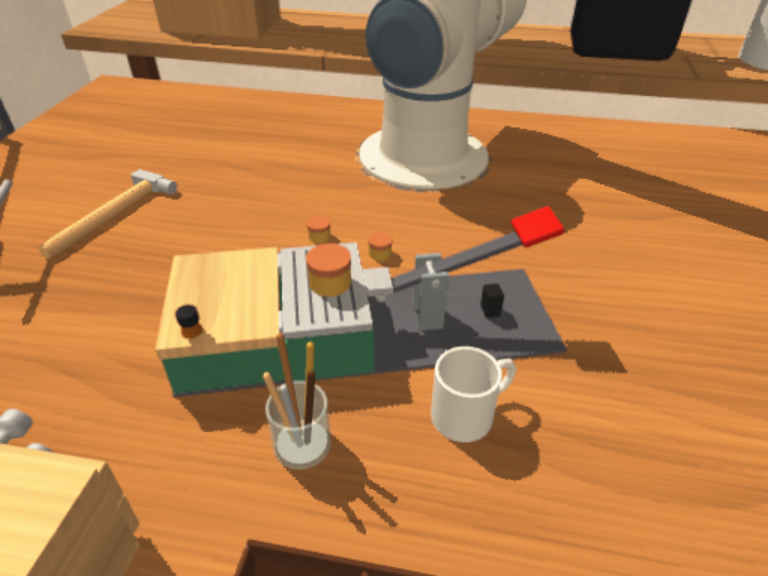

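View pics/side0.png

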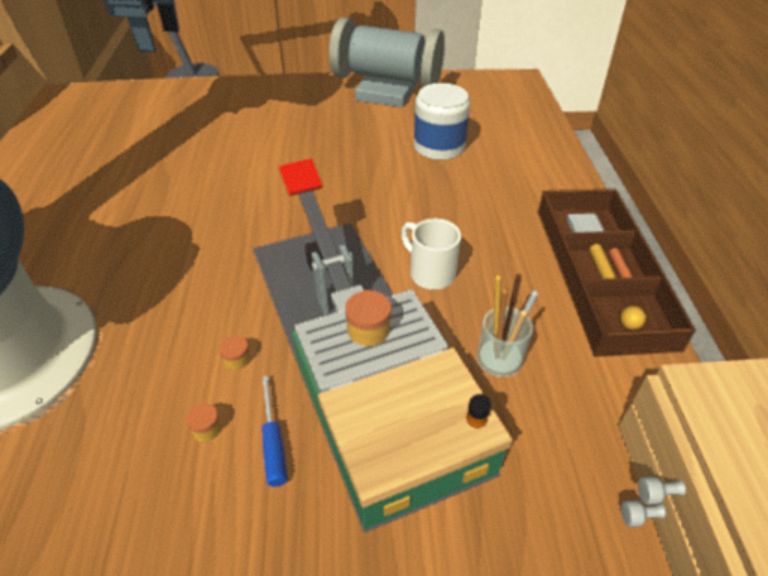

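The scene view shows the tin on the flap at (329,262), the pot on the shelf at (188,320), the red pad at (538,226) and the mug at (466,395). In the side view the tin is at (368,315), the pad at (301,176) and the screwdriver at (272,440).

```bash
python3 - <<'E'
from h import *
for n in['scene','side']:
    a=np.load(n+'0.npz');P=a['P'];f=a['f'].astype(int);r,g,b=f[...,0],f[...,1],f[...,2]
    z=P[...,2];X=P[...,:2]
    red=(r>180)&(g<60)&(b<60)&(z>.1)
    p=P[red];c=np.median(p,0);print(n,'pad',p.mean(0),p.min(0),p.max(0),len(p))
    box=(P[...,0]>.2)&(P[...,0]<.8)&(P[...,1]>-.35)&(P[...,1]<.4)
    m=(box&(z>.080)&(z<.096)).astype(np.uint8)
    k,l,st,ce=cv2.connectedComponentsWithStats(cv2.morphologyEx(m,cv2.MORPH_OPEN,np.ones((3,3))))
    for i in range(1,k):
        if st[i,4]>300:
            q=X[l==i].astype(np.float32);print('top',st[i],cv2.minAreaRect(q),P[l==i].mean(0))
    m=box&(r>g*1.4)&(z>.128)&(z<.142)
    m=m.astype(np.uint8);k,l,st,ce=cv2.connectedComponentsWithStats(m)
    for i in range(1,k):
        if st[i,4]>60:
            q=X[l==i].astype(np.float32);print('lid',st[i],cv2.minEnclosingCircle(q),np.median(z[l==i]))
    m=(box&(z>.117)&(z<.128)&(r<70)).astype(np.uint8);k,l,st,ce=cv2.connectedComponentsWithStats(m)
    for i in range(1,k):
        if st[i,4]>15: print('pot',st[i],P[l==i].mean(0))
    m=(box&(z>.07)&(z<.09)&(r>170)&(b>150)).astype(np.uint8);k,l,st,ce=cv2.connectedComponentsWithStats(m)
    for i in range(1,k):
        if st[i,4]>80: print('mug?',st[i],cv2.minEnclosingCircle(X[l==i].astype(np.float32)))
E
```

```text
scene pad [0.45327525 0.20207554 0.15789862] [0.41819239 0.17156741 0.14666795] [0.48225124 0.23186054 0.16768626] 506
top [ 104  161  194   75 7658] ((0.5515428185462952, -0.08380293846130371), (0.1845511645078659, 0.364191472530365), 19.82860565185547) [ 0.5839213  -0.12761922  0.08912411]
lid [204 162  30  21 502] ((0.5439402461051941, -0.05594842508435249), 0.029393009841442108) 0.1344873010976698
pot [320 165  19   7  31] [0.47921284 0.15261065 0.12292323]
pot [118 204  14  11 124] [ 0.66548744 -0.19252421  0.12176447]
pot [205 256   4   5  16] [ 0.74339043 -0.02124177  0.12260127]
mug? [188 183   9  24  81] ((0.5706561803817749, -0.10635500401258469), 0.036168694496154785)
mug? [198 202  19  19  97] ((0.6115687489509583, -0.0635693371295929), 0.025929966941475868)
mug? [228 203  19  15  81] ((0.5971062183380127, -0.008533664979040623), 0.024180034175515175)
mug? [185 205  12  17  98] ((0.6209344863891602, -0.0903741791844368), 0.02202213555574417)
mug? [290 231  49  35 338] ((0.6502268314361572, 0.14378084242343903), 0.04820512235164642)
side pad [0.44961561 0.19905294 0.15560051] [0.4201797  0.17058162 0.14525815] [0.47956624 0.22856246 0.16576706] 411
top [  197   173   144   162 11244] ((0.5543898940086365, -0.09150494635105133), (0.18158328533172607, 0.3496067523956299), 19.246479034423828) [ 0.56904979 -0.15343916  0.08821079]
lid [230 194  31  25 586] ((0.5427035689353943, -0.056726060807704926), 0.029487626627087593) 0.13269101340127937
pot [313 263  14  14 147] [ 0.6608459  -0.19848193  0.12181525]
mug? [274 146  33  26 332] ((0.64886075258255, 0.139671191573143), 0.045949481427669525)
mug? [ 197  191  101   69 2101] ((0.5439423322677612, -0.06640618294477463), 0.0987568348646164)
```

```bash
cat >> h.py <<'E'
from scipy.spatial.transform import Rotation as Ro
a=np.radians(19.6);CX=np.array([np.cos(a),np.sin(a),0]);CY=np.array([-np.sin(a),np.cos(a),0]);O=np.array([.5317,-.0246,0])
def world(x,y,z): return O+x*CX+y*CY+np.array([0,0,z])
def chest(p): p=np.asarray(p)-O; return np.round([p@CX,p@CY,p[2]],4)
G=np.c_[-CY*-1,CX,[0,0,-1]]  # tool x=+CY, y=CX, z down
def plan(tgt,n,G=G):
    s=sensors.state();R0=np.array(s['tool_rot']);p0=np.array(s['ee_pos'])
    best=min((G,G@np.diag([-1,-1,1])),key=lambda g:Ro.from_matrix(R0.T@g).magnitude())
    rv=Ro.from_matrix(R0.T@best).as_rotvec();print('t',s['time'],'chest',chest(p0),'F',np.round(s['wrist_force'],1),'totrot',np.degrees(rv).round(1))
    for i in range(n):
        Ri=R0@Ro.from_rotvec(rv*i/n).as_matrix()
        print(np.round(np.r_[rv/n/(np.pi/2),Ri.T@(tgt-p0)/n/.12],3).tolist())
E
python3 - <<'E'
from h import *
plan(world(0,.032,.214),14)
E
```

```text
t 0.1 chest [-0.141   0.7179  0.2134] F [-0.4 -0.7 -0.2] totrot [-0.1  0.  55.7]
[-0.0, 0.0, 0.044, -0.299, -0.29, -0.0]
[-0.0, 0.0, 0.044, -0.319, -0.269, -0.0]
[-0.0, 0.0, 0.044, -0.337, -0.246, -0.0]
[-0.0, 0.0, 0.044, -0.353, -0.222, -0.0]
[-0.0, 0.0, 0.044, -0.367, -0.197, -0.0]
[-0.0, 0.0, 0.044, -0.38, -0.171, -0.0]
[-0.0, 0.0, 0.044, -0.391, -0.144, -0.0]
[-0.0, 0.0, 0.044, -0.4, -0.117, -0.0]
[-0.0, 0.0, 0.044, -0.407, -0.089, -0.0]
[-0.0, 0.0, 0.044, -0.412, -0.06, -0.0]
[-0.0, 0.0, 0.044, -0.416, -0.031, -0.0]
[-0.0, 0.0, 0.044, -0.417, -0.002, -0.0]
[-0.0, 0.0, 0.044, -0.416, 0.027, -0.0]
[-0.0, 0.0, 0.044, -0.413, 0.055, -0.0]
```

Emit:
apply_moves:
  targets:
    - [0,0,0.044,-0.3,-0.29,0,0.23]
    - [0,0,0.044,-0.32,-0.27,0,0.23]
    - [0,0,0.044,-0.34,-0.246,0,0.23]
    - [0,0,0.044,-0.353,-0.222,0,0.23]
    - [0,0,0.044,-0.367,-0.197,0,0.23]
    - [0,0,0.044,-0.38,-0.171,0,0.23]
    - [0,0,0.044,-0.391,-0.144,0,0.23]
    - [0,0,0.044,-0.4,-0.117,0,0.23]

```text
time: 1.1
ee_pos: [0.367, 0.2609, 0.2139]
tool_rot: [[-0.689, 0.725, -0.0], [0.725, 0.689, -0.0], [0.0, -0.0, -1.0]]
wrist_force: [1.1, 1.0, 0.2]
gripper_width: 0.0351
grip_force: 0.0
```

Emit:
apply_moves:
  targets:
    - [0,0,0.044,-0.407,-0.089,0,0.23]
    - [0,0,0.044,-0.412,-0.06,0,0.23]
    - [0,0,0.044,-0.416,-0.031,0,0.23]
    - [0,0,0.044,-0.417,0,0,0.23]
    - [0,0,0.044,-0.416,0.027,0,0.23]
    - [0,0,0.044,-0.413,0.055,0,0.23]
    - [0,0,0,0,0,0,0.23]

```text
time: 1.98
ee_pos: [0.5247, 0.0039, 0.2136]
tool_rot: [[-0.336, 0.942, 0.0], [0.942, 0.336, -0.0], [-0.001, 0.0, -1.0]]
wrist_force: [-0.6, 0.5, 1.2]
gripper_width: 0.0352
grip_force: 0.0
```

```bash
python3 - <<'E'
from h import *
s=sensors.state();print(s['gripper_width'])
plan(world(0,.032,.107),4)
d=snap('wrist');save(d,'pics/w1.png');P=cloud(d)
f=d['frame'].astype(int);z=P[...,2]
m=((f[...,0]>f[...,1]*1.4)&(z>.126)&(z<.142)).astype(np.uint8);k,l,st,ce=cv2.connectedComponentsWithStats(m)
for i in range(1,k):
    if st[i,4]>100:
        c,r=cv2.minEnclosingCircle(P[l==i][:,:2].astype(np.float32));print(st[i],chest([*c,.134]),r)
E
```

```text
0.03515345435543933
t 1.975 chest [0.003  0.0291 0.2136] F [-0.6  0.5  1.2] totrot [0.  0.  0.1]
[0.0, 0.0, 0.0, 0.006, -0.006, 0.222]
[0.0, 0.0, 0.0, 0.006, -0.006, 0.222]
[0.0, 0.0, 0.0, 0.006, -0.006, 0.222]
[0.0, 0.0, 0.0, 0.006, -0.006, 0.222]
[ 227  225   51   31 1313] [ 0.002  -0.0248  0.134 ] 0.02735433727502823
```

View pics/w1.png

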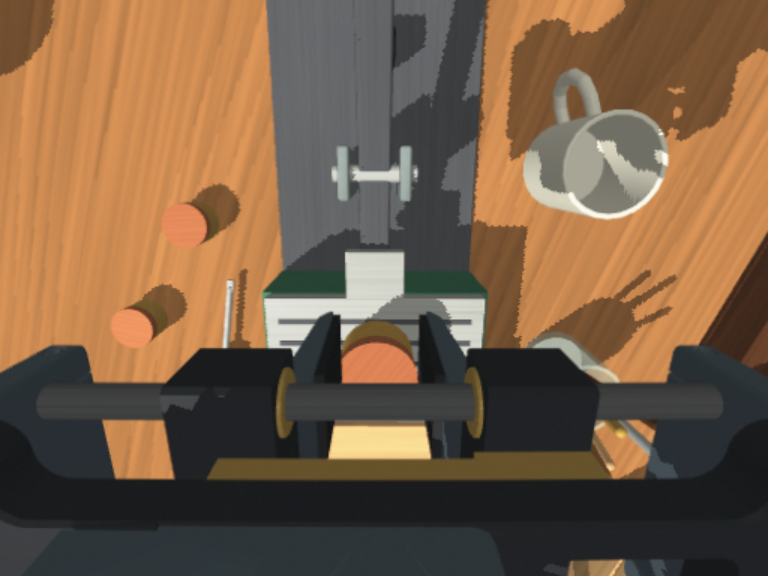

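The wrist view shows the tin at about (377,365) between the fingers' lines, ahead of them, with the bracket and mug well clear. Next I lower behind the tin.

Emit:
apply_moves:
  targets:
    - [0,0,0,0.02,-0.01,0.222,0.23]
    - [0,0,0,0,0,0.222,0.23]
    - [0,0,0,0,0,0.222,0.23]
    - [0,0,0,0,0,0.222,0.23]
    - [0,0,0,0,0,0,0.23]

```text
time: 2.65
ee_pos: [0.5196, 0.0094, 0.1061]
tool_rot: [[-0.342, 0.94, -0.004], [0.94, 0.342, 0.0], [0.002, -0.003, -1.0]]
wrist_force: [0.2, -1.1, -0.0]
gripper_width: 0.0353
grip_force: 0.0
```

Emit:
apply_moves:
  targets:
    - [0,0,0,-0.08,0,0,0.23]
    - [0,0,0,-0.08,0,0,0.23]
    - [0,0,0,-0.08,0,0,0.23]
    - [0,0,0,-0.08,0,0,0.23]
    - [0,0,0,-0.08,0,0,0.23]
    - [0,0,0,-0.08,0,0,0.23]
    - [0,0,0,-0.08,0,0,0.23]
    - [0,0,0,-0.08,0,0,0.23]

```text
time: 3.65
ee_pos: [0.5476, -0.0642, 0.1076]
tool_rot: [[-0.34, 0.94, -0.0], [0.94, 0.34, 0.001], [0.001, 0.0, -1.0]]
wrist_force: [-2.6, 6.7, 6.4]
gripper_width: 0.0353
grip_force: 3.4
```

```bash
cat >> h.py <<'E'
def lids(n):
    d=snap(n);P=cloud(d);f=d['frame'].astype(int);z=P[...,2]
    m=((f[...,0]>f[...,1]*1.4)&(z>.126)&(z<.142)&(np.abs(P[...,1])<.35)).astype(np.uint8);k,l,st,ce=cv2.connectedComponentsWithStats(m)
    for i in range(1,k):
        if st[i,4]>60:
            c,r=cv2.minEnclosingCircle(P[l==i][:,:2].astype(np.float32));print(n,st[i],chest([*c,np.median(P[l==i][:,2])]),r)
    return d
E
python3 - <<'E'
from h import *
plan(world(0,-.1265,.107),8)
save(lids('side'),'pics/s2.png');lids('scene')
E
```

```text
t 3.65 chest [ 0.0017 -0.0426  0.1076] F [-2.6  6.7  6.4] totrot [ 0.  -0.   0.3]
[0.0, -0.0, 0.0, -0.087, -0.002, 0.001]
[0.0, -0.0, 0.0, -0.087, -0.002, 0.001]
[0.0, -0.0, 0.0, -0.087, -0.002, 0.001]
[0.0, -0.0, 0.0, -0.087, -0.002, 0.001]
[0.0, -0.0, 0.0, -0.087, -0.002, 0.001]
[0.0, -0.0, 0.0, -0.087, -0.002, 0.001]
[0.0, -0.0, 0.0, -0.087, -0.002, 0.001]
[0.0, -0.0, 0.0, -0.087, -0.002, 0.001]
side [240 209  32  29 701] [ 0.0026 -0.0784  0.1328] 0.03338570520281792
scene [178 165  27  22 313] [ 0.0024 -0.083   0.1342] 0.029437582939863205
```

View pics/s2.png

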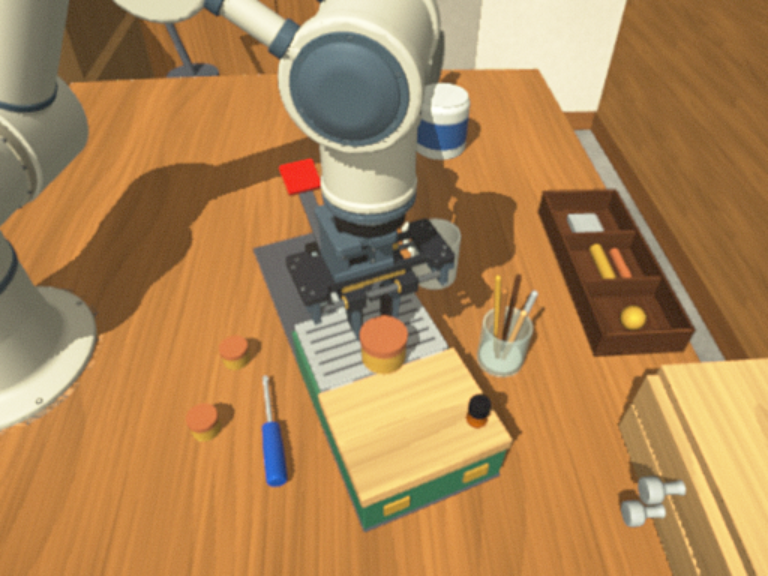

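The tin at (384,345) is upright and cradled by the fingers, centred on the flap. I keep pushing.

Emit:
apply_moves:
  targets:
    - [0,0,0,-0.06,0,0,0.23]
    - [0,0,0,-0.06,0,0,0.23]
    - [0,0,0,-0.06,0,0,0.23]
    - [0,0,0,-0.06,0,0,0.23]
    - [0,0,0,-0.06,0,0,0.23]
    - [0,0,0,-0.06,0,0,0.23]
    - [0,0,0,-0.06,0,0,0.23]
    - [0,0,0,-0.06,0,0,0.23]

```text
time: 4.75
ee_pos: [0.5672, -0.1184, 0.1073]
tool_rot: [[-0.34, 0.94, -0.0], [0.94, 0.34, 0.0], [0.0, -0.0, -1.0]]
wrist_force: [-0.3, 1.4, -0.8]
gripper_width: 0.035
grip_force: 1.6
```

```bash
python3 - <<'E'
from h import *
plan(world(.002,-.130,.107),6)
lids('side');lids('scene')
E
```

```text
t 4.75 chest [ 0.002  -0.1003  0.1073] F [-0.3  1.4 -0.8] totrot [-0.  -0.   0.3]
[-0.0, -0.0, 0.001, -0.041, -0.0, 0.0]
[-0.0, -0.0, 0.001, -0.041, -0.0, 0.0]
[-0.0, -0.0, 0.001, -0.041, -0.0, 0.0]
[-0.0, -0.0, 0.001, -0.041, -0.0, 0.0]
[-0.0, -0.0, 0.001, -0.041, -0.0, 0.0]
[-0.0, -0.0, 0.001, -0.041, -0.0, 0.0]
side [252 232  34  32 798] [ 0.0032 -0.1377  0.1333] 0.03157128766179085
scene [147 171  26  19 237] [ 0.0058 -0.1415  0.1333] 0.028231017291545868
```

Push about 27 mm further, slow at the end, then back straight off.

Emit:
apply_moves:
  targets:
    - [0,0,0,-0.05,0,0,0.23]
    - [0,0,0,-0.05,0,0,0.23]
    - [0,0,0,-0.05,0,0,0.23]
    - [0,0,0,-0.04,0,0,0.23]
    - [0,0,0,-0.02,0,0,0.23]
    - [0,0,0,-0.01,0,0,0.23]
    - [0,0,0,0,0,0,0.23]

```text
time: 5.72
ee_pos: [0.5761, -0.1429, 0.1074]
tool_rot: [[-0.34, 0.94, 0.0], [0.94, 0.34, -0.0], [-0.0, 0.0, -1.0]]
wrist_force: [-0.8, 1.0, 0.3]
gripper_width: 0.0353
grip_force: 0.6
```

Emit:
apply_moves:
  targets:
    - [0,0,0,0.04,0,0,0.23]
    - [0,0,0,0.1,0,0,0.23]
    - [0,0,0,0.2,0,0,0.23]
    - [0,0,0,0.2,0,-0.25,0.23]
    - [0,0,0,0.2,0,-0.35,0.23]
    - [0,0,0,0.2,0,-0.35,0.23]
    - [0,0,0,0.2,0,0,0.23]

```text
time: 6.6
ee_pos: [0.53, -0.0123, 0.2243]
tool_rot: [[-0.341, 0.94, 0.005], [0.94, 0.341, -0.001], [-0.002, 0.005, -1.0]]
wrist_force: [-0.0, -0.0, -1.0]
gripper_width: 0.0348
grip_force: 0.0
```

```bash
python3 - <<'E'
from h import *
lids('side');save(lids('scene'),'pics/c3.png')
plan(world(0,.242,.22),6)
E
```

```text
side [259 245  34  31 844] [ 0.0013 -0.1652  0.1328] 0.02925812266767025
scene [133 169  32  22 546] [ 0.0031 -0.1653  0.1334] 0.02959280088543892
t 6.7 chest [0.0011 0.0138 0.222 ] F [-0.5 -0.4 -0.7] totrot [ 0.  -0.   0.4]
[0.0, -0.0, 0.001, 0.317, 0.001, 0.003]
[0.0, -0.0, 0.001, 0.317, 0.0, 0.003]
[0.0, -0.0, 0.001, 0.317, 0.0, 0.003]
[0.0, -0.0, 0.001, 0.317, -0.0, 0.003]
[0.0, -0.0, 0.001, 0.317, -0.001, 0.003]
[0.0, -0.0, 0.001, 0.317, -0.001, 0.003]
```

View pics/c3.png

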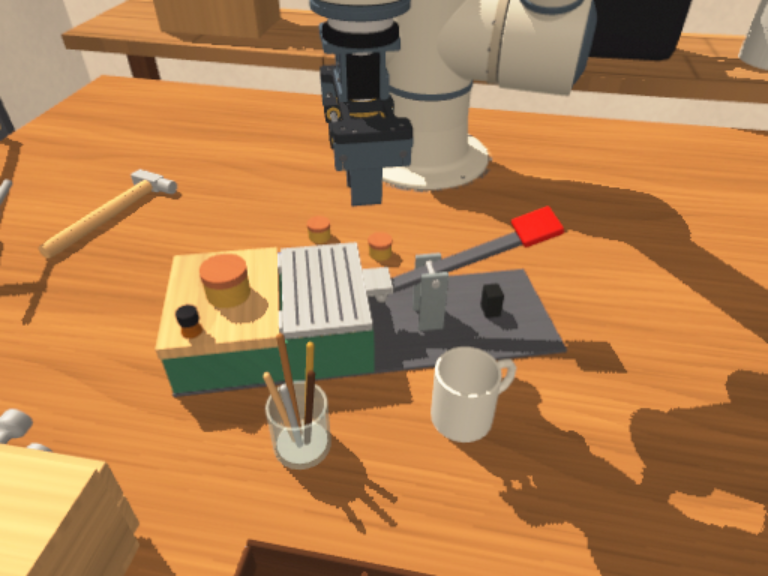

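The tin (225,280) stands on the shelf about 33 mm clear of the flap, and the pot (188,320) is untouched. Now over the pad with the fingers closed.

Emit:
apply_moves:
  targets:
    - [0,0,0,0.32,0,0,1]
    - [0,0,0,0.32,0,0,1]
    - [0,0,0,0.32,0,0,1]
    - [0,0,0,0.32,0,0,1]
    - [0,0,0,0.32,0,0,1]
    - [0,0,0,0.3,0,0,1]
    - [0,0,0,0,0,0,1]
    - [0,0,0,0,0,0,1]

```text
time: 7.7
ee_pos: [0.4515, 0.2001, 0.2211]
tool_rot: [[-0.341, 0.94, -0.0], [0.94, 0.341, -0.0], [-0.0, -0.001, -1.0]]
wrist_force: [0.6, -1.0, 0.5]
gripper_width: 0.0001
grip_force: 0.0
```

```bash
python3 - <<'E'
from h import *
plan(world(0,.240,.172),3)
d=snap('scene');P=cloud(d);f=d['frame'].astype(int)
m=(f[...,0]>170)&(f[...,1]<60)&(f[...,2]<60)&(P[...,2]>.12);p=P[m];print(len(p),chest(p.mean(0)),chest(p.max(0)))
E
```

```text
t 7.7 chest [-2.000e-04  2.385e-01  2.211e-01] F [ 0.6 -1.   0.5] totrot [-0.   0.   0.3]
[-0.0, 0.0, 0.001, 0.004, 0.001, 0.136]
[-0.0, 0.0, 0.001, 0.004, 0.001, 0.136]
[-0.0, 0.0, 0.001, 0.004, 0.0, 0.136]
509 [0.003  0.2397 0.1578] [0.0409 0.2575 0.1673]
```

Emit:
apply_moves:
  targets:
    - [0,0,0,0,0,0.19,1]
    - [0,0,0,0,0,0.19,1]
    - [0,0,0,0,0,0.05,1]
    - [0,0,0,0.01,0,0.05,1]
    - [0,0,0,0.01,0,0.05,1]
    - [0,0,0,0.02,0,0.05,1]
    - [0,0,0,0.02,0,0.05,1]

```text
time: 8.62
ee_pos: [0.45, 0.2072, 0.1463]
tool_rot: [[-0.34, 0.94, 0.002], [0.94, 0.34, 0.0], [-0.0, 0.002, -1.0]]
wrist_force: [0.1, -2.1, 8.5]
gripper_width: 0.0005
grip_force: 4.2
```

Emit:
apply_moves:
  targets:
    - [0,0,0,0.02,0,0.05,1]
    - [0,0,0,0.02,0,0.05,1]
    - [0,0,0,0.01,0,0.05,1]
    - [0,0,0,0.01,0,0.05,1]
    - [0,0,0,0,0,0.05,1]
    - [0,0,0,0,0,0.05,1]
    - [0,0,0,0,0,0.05,1]
    - [0,0,0,0,0,0.05,1]

```text
time: 9.62
ee_pos: [0.4474, 0.2149, 0.0984]
tool_rot: [[-0.34, 0.94, 0.001], [0.94, 0.34, 0.002], [0.001, 0.002, -1.0]]
wrist_force: [-5.3, 11.0, 11.4]
gripper_width: 0.0004
grip_force: 6.4
```

```bash
python3 - <<'E'
from h import *
plan(world(0,.249,.062),6)
save(snap('side'),'pics/s4.png')
E
```

```text
t 9.625 chest [0.0009 0.2539 0.0984] F [-5.3 11.  11.4] totrot [ 0.1 -0.1  0.3]
[0.0, -0.0, 0.001, -0.007, -0.001, 0.051]
[0.0, -0.0, 0.001, -0.007, -0.001, 0.051]
[0.0, -0.0, 0.001, -0.007, -0.001, 0.051]
[0.0, -0.0, 0.001, -0.007, -0.001, 0.051]
[0.0, -0.0, 0.001, -0.007, -0.001, 0.051]
[0.0, -0.0, 0.001, -0.007, -0.001, 0.051]
```

View pics/s4.png

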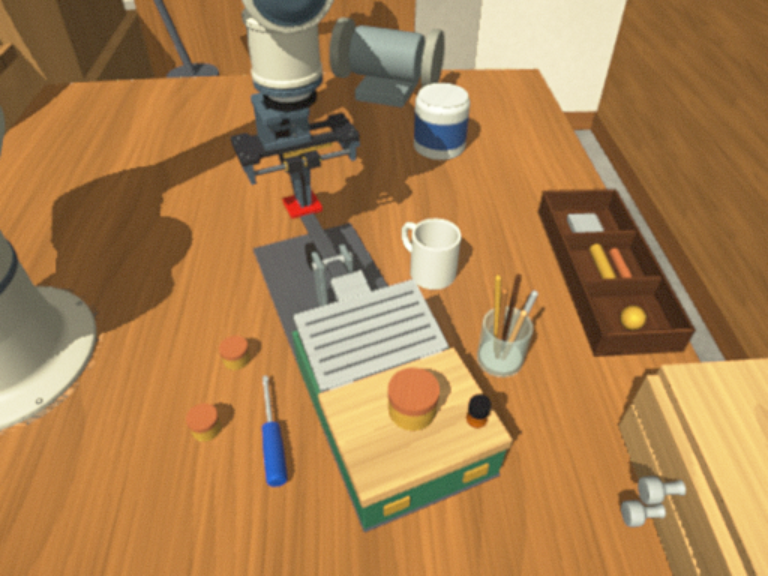

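The pad (302,205) is half down under the fingers, the flap's edge is rising, and the tin (413,398) stands still. Going on down to the stop.

Emit:
apply_moves:
  targets:
    - [0,0,0,-0.02,0,0.05,1]
    - [0,0,0,-0.02,0,0.05,1]
    - [0,0,0,-0.02,0,0.05,1]
    - [0,0,0,-0.02,0,0.05,1]
    - [0,0,0,-0.01,0,0.04,1]
    - [0,0,0,0,0,0.03,1]

```text
time: 10.42
ee_pos: [0.4514, 0.2043, 0.066]
tool_rot: [[-0.34, 0.94, 0.002], [0.94, 0.34, 0.001], [0.001, 0.002, -1.0]]
wrist_force: [-0.6, 2.3, 12.2]
gripper_width: 0.0005
grip_force: 6.4
```

```bash
cat >> h.py <<'E'
def flap():
    d=snap('side');P=(cloud(d)-O)
    x,y,z=P@CX,P@CY,P[...,2]
    m=(np.abs(x)<.07)&(y>-.09)&(y<.02)&(z>.07)&(z<.16)
    k=np.polyfit(y[m],z[m],1);print('flap angle',np.arctan(k[0]),m.sum());
    f=d['frame'].astype(int);r=(f[...,0]>150)&(f[...,1]<60)&(f[...,2]<60)&(abs(y-.24)<.06)&(abs(x)<.05);print('pad',np.c_[x,y,z][r.ravel()].mean(0) if 0 else [v[r].mean().round(4) for v in(x,y,z)]);return d
E
python3 - <<'E'
from h import *
plan(world(0,.249,.06),1);flap()
E
```

```text
t 10.425 chest [0.0012 0.2426 0.066 ] F [-0.6  2.3 12.2] totrot [ 0.1 -0.   0.3]
[0.001, -0.0, 0.003, 0.053, -0.01, 0.05]
flap angle 0.34892223411711754 3738
pad [np.float64(-0.006), np.float64(0.2314), np.float64(0.0593)]
```

Emit:
apply_moves:
  targets:
    - [0,0,0,0,0,0.015,1]
    - [0,0,0,0,0,0.01,1]
    - [0,0,0,0,0,0,1]

```text
time: 10.85
ee_pos: [0.4516, 0.204, 0.0635]
tool_rot: [[-0.341, 0.94, 0.002], [0.94, 0.341, 0.001], [-0.0, 0.002, -1.0]]
wrist_force: [-2.5, -0.7, 21.1]
gripper_width: 0.0005
grip_force: 10.8
```

```bash
python3 - <<'E'
from h import *
plan(world(0,.249,.06),1);flap()
E
```

```text
t 10.85 chest [0.0012 0.2422 0.0635] F [-2.5 -0.7 21.1] totrot [0.1 0.  0.3]
[0.002, 0.0, 0.004, 0.057, -0.01, 0.029]
flap angle 0.35711291251339095 3745
pad [np.float64(-0.0061), np.float64(0.2305), np.float64(0.0573)]
```

Emit:
apply_moves:
  targets:
    - [0,0,0,0,0,0.005,1]
    - [0,0,0,0,0,0,1]
    - [0,0,0,0,0,0,1]
    - [0,0,0,0,0,0,1]

```text
time: 11.4
ee_pos: [0.4517, 0.204, 0.0632]
tool_rot: [[-0.341, 0.94, 0.003], [0.94, 0.341, 0.001], [-0.0, 0.003, -1.0]]
wrist_force: [-4.0, -2.1, 27.6]
gripper_width: 0.0004
grip_force: 13.9
```

```bash
python3 - <<'E'
from h import *
plan(world(0,.249,.06),1);save(flap(),'pics/s5.png');lids('scene')
E
```

```text
t 11.4 chest [0.0013 0.2421 0.0632] F [-4.  -2.1 27.6] totrot [0.2 0.  0.3]
[0.002, 0.0, 0.003, 0.057, -0.011, 0.027]
flap angle 0.357257846837565 3746
pad [np.float64(-0.0059), np.float64(0.2306), np.float64(0.0568)]
scene [133 169  32  22 548] [ 0.0033 -0.1638  0.1335] 0.029384814202785492
```

View pics/s5.png

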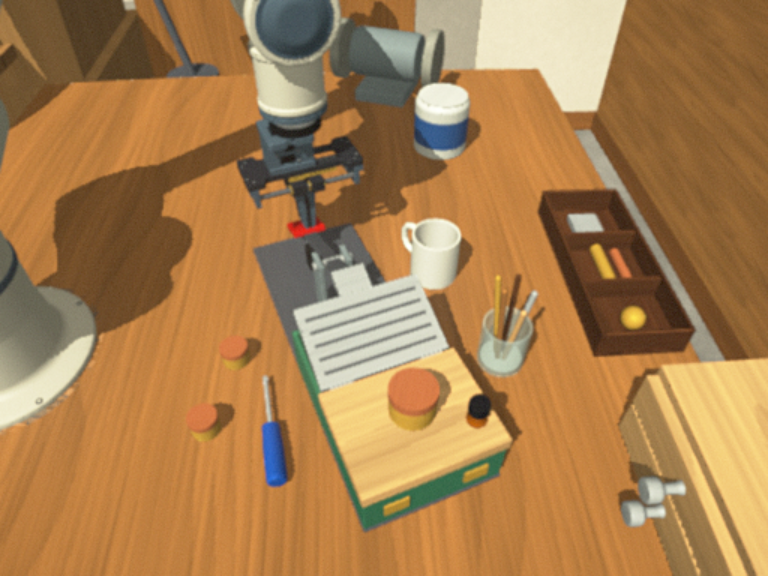

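The pad (307,229) is on its stop, since the force rose to 28 N with no further travel. The flap is up at 0.357 rad, the tin (413,398) stands on the shelf, and nothing else has moved.

```bash
python3 -c "
from workcell import manip;print(manip.hand_in())"
```

```text
the job is handed in; nothing more can be done
None
```

The tin stands on the shelf about 33 mm clear of the flap; the arm is holding the lever down on its stop, the flap is up at about 0.36 rad, nothing else has visibly moved, and I handed the job in at about 11.5 s of the 54 s allowed.

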